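# Set the stroke of a dosing pump by counting clicks

### The job

Re-set the dosing pump on the bench: wind its round click knob anticlockwise until it gently meets its zero stop, never straining the stop, then turn it clockwise exactly five clicks from that stop. Then slide the steel lock latch fully home towards the knob, let go, and leave the bottles and the cup standing where they are.

Things in the scene. Friction and masses are not known exactly. Their poses are not given: they have to be found in the camera images.
- pump: Grey dosing pump fixed to the bench: box 220 (x) x 300 (y) x 90 mm high, flat deck at z = 90 mm; white pump head on its +x side (x = 110 to 160 mm, 110 mm wide, 82 mm high, black cap of 20 mm radius up to 109 mm). Origin: centre of its underside; x away from the robot, y left, z up at yaw 0; yawed up to 0.35 rad either way. Pump coordinates below are in this frame.
- knob_top (a point): Centre of the top of the black round ribbed knob, on its vertical axis, 30 mm above the deck, at (-20, 60, 120) mm of the pump. Fixed to the pump: does not turn with the knob. The knob is 45 mm across over the ribs, straight-sided from 4 to 28 mm above the deck, without pointer. A pinch of 20 to 30 N turns it; a weaker one may slip, a harder one can strain the stop.
- knob_foot (a point): Foot of the knob's axis on the deck; does not turn. Clockwise from above is up: positions 0 to 10, 0.349 rad (20 degrees) apart; starts at 2 to 5. Its resistance jumps to 0.15 to 0.4 N m as it leaves a position, fades to nothing half-way, then the knob pulls ahead (-0.03 to -0.3 N m) into the next and stays. Anticlockwise it meets a rigid stop 0.05 rad beyond 0, felt as 0.45 N m or slipping.
- stroke_pin (a point): Top centre of the small bare steel pin (6 mm diameter, 8 mm tall) in the black slot on the deck beyond the knob, at x = 80, z = 98 mm of the pump. The knob drives it 1.0 mm along pump +y per click clockwise: pump y = 55 mm at position 0, 60 mm at position 5, 65 mm at position 10. The steps are about as small as the error of its measured place. Do not push it.
- stop_pin: The zero stop pin inside the pump, out of sight, 30 mm from the knob axis: it bends if it takes more than 25 N (0.75 N m on the knob). It is fixed.
- latch (a joint): Travel of the steel lock latch in m along pump +y (towards the knob): 0 to 0.006 at the start (open), 0.030 fully home. It needs about 3 N and stays where it is left.
- latch_grip (a point): Top centre of the latch's upright steel grip: 30 mm (pump x) x 12 mm (pump y) and 28 mm above the deck, on the track at pump x = -20 mm, y = -90 mm plus the latch travel. Moves with the latch. A flat 5 mm high bolt, 20 mm wide, reaches 42 mm from it towards +y.
- bottle: Bystander: green bottle with a white cap, 68 mm across, 170 mm tall, standing to the left of the pump. Origin: centre of its underside, z up.
- flask: Bystander: black jar with a red cap, 72 mm across, 150 mm tall, standing to the right of the pump. Origin: centre of its underside, z up.
- cup: Bystander: clear open cup, 76 mm across, 90 mm tall, standing beyond the pump, to the right of its head. Origin: centre of its underside, z up.

How it is judged:
On the way, in this order (a step that is already met when the one before it is completed fails the run):
1. the knob is wound back to its zero position at the stop (y of stroke_pin in the frame of pump below 0.0554 m), for 0.1 s.
2. the knob stands five clicks up from the stop (y of stroke_pin in the frame of pump between 0.0596 and 0.0604 m), for 0.3 s.
3. the latch is fully home with the knob at five clicks (all of step 2 and value of joint latch above 0.027 m), for 0.2 s.
At the end, for the whole second after the job is handed in: The knob rests at position 5, five clicks up from the zero stop (stroke pin within 0.4 mm of pump y = 60 mm), the latch is within 3 mm of fully home (travel over 27 mm), and the bottle, jar and cup are at rest where they stood (all of step 3 and linear speed of each of bottle, flask, cup below 0.02 m/s); the robot touches nothing.
It fails at once if the zero stop pin strained with more than 25 N (contact force between stop_pin and anything else above 25 N).
It fails at once if the bottle, the jar or the cup moved by more than 20 mm or tipped by more than 0.3 rad (distance of any of bottle, flask, cup from where it was at the start of the episode above 0.02 m or angle between any of bottle, flask, cup's own z axis and vertical above 0.3 rad).
It also fails if it takes over 72 s, if anything falls off the work surface, if the arm or the gripper's body presses on something with over 40 N, if the wrist force passes 120 N, or if a joint passes its speed limit or range.

### The arm

A 6-joint arm with a two-finger parallel gripper is mounted at the origin on the work surface. World frame = base frame: x ahead of the robot, y to its left, z up, the work surface at z = 0. Lengths are in m, angles in rad, forces in N, time in s.
With the tool pointing down it reaches from about 0.35 to 0.775 m from the base axis. Payload 7.3 kg.
Tool frame: the origin (TCP) lies at the very end of the fingers, on their centre line; the grasp point (between the pads) lies 19 mm behind it; x points along the fingers, y is the direction in which the jaws open and shut, and the axes are right-handed (so a half turn about x gives the same grasp; the last joint's range is limited). The gripper opens to 92 mm and grips with 3 to 60 N. Pads are 19 mm wide; open, the fingers measure 130 mm over their backs; the gripper's body (75 mm by 190 mm) begins 47 mm behind the grasp point.
Start: joints at [1.011, 0.342, 1.524, -0, 1.275, -0.146], TCP at [0.211, 0.481, 0.227] pointing down, gripper open.
Joint ranges: [-2.53, 2.53], [-0.77, 2.02], [0.04, 2.7], [-1, 4.14], [0.28, 2.66], [-3.11, 3.11]. Speed limits (rad/s): [2.57, 2.57, 3.14, 3.14, 3.14, 3.14].

### API

Orientations are given as [roll, pitch, yaw] about the fixed x, y, z axes, in that order (R = Rz(yaw) Ry(pitch) Rx(roll)).
In Python, from cell import robot gives the robot as it stands.
- The arm moves only by the tool play_rows, never from a script. Its argument "moves" is a list that holds one entry, the list of rows, each a list of 5 numbers: the shift along the tool's x, y, z in m, then the turn about the tool's x in degrees, then the opening, from -1 (shut) to 1 (fully open), so that 0 is half open. A call has exactly 10 rows; each row shifts and turns the pose as measured when the row begins, along the tool's axes as they then stand; what a row does not reach is not made up. A row lasts 1/10 s, in which the tool goes at most 50 mm and 8.59 degrees, less where a joint would pass 70% of its speed; a pose out of reach is approached as far as the arm can. A call with a gripper value outside its range is refused whole. The fingers move at their own pace and stop on an object; "grip_force" is the grip in N (left out, the last holds). Time passes only in rows, so rows that do not move let the fingers close, or fill a call up. It gives the time, the measured TCP pose, the force and the opening at its end, in the units of the state.
- robot.observe(): the state, without advancing time (a new reading comes with each control period).
- robot.read_camera(name): name is "scene" or "top" or "wrist"; returns the picture (420x560x3 uint8, red, green, blue); there is no depth.
- robot.get_calibration(name): a dict with "mtx" (3x3 intrinsics, pixels), "view" (4x4, takes a point from world to camera coordinates). Camera axes: x right, y up, looking along -z (the intrinsics and any distortion apply to the point x, -y, -z); pixel columns grow to the right and rows downward; lengths in m; the calibration is good to about 2 mm. The wrist camera is an equidistant fisheye: a pixel r from the principal point sees the ray r / f radians off the axis. A picture is of the moment at which its call begins: read the wrist's pose just before it. get_calibration takes no time and is no camera call; for the wrist camera it gives the pose at the moment of the call.
- robot.hand_in(): hands the job in, once; it reports no verdict.
Trained networks look in the newest picture that a camera, given by its name, has taken for a name from the list of things; names that differ only in an ending like _2 or _b are one class to them, and where a whole thing is asked for, a point or a joint stands for the part that bears it (a point fixed in the world has none). Each returns a list of dicts, best first, with "score" (0 to 1); they miss things now and then, are a little off and sometimes report something else, mostly with a low value. They report only what shows in the picture. A call takes as long as a camera call.
- robot.spot_in(camera, label): "point" ([column, row] in pixels, amid what is visible of it).
The state is a dict: "time": time; "qpos": joint angles; "qvel": joint speeds; "joint_efforts": joint torques, N m; "tool_pos": TCP position; "tool_rot": TCP orientation; "contact_force": force on the tool from outside, world axes, zero at the start; "torque": the same for the moment, N m; "opening": finger opening in m.
Only numpy, scipy, OpenCV 4.12 (cv2) and the standard library are available. Lean on these libraries where they do the work, as an engineer would, in place of code of your own. Each camera call takes 0.05 s, during which the arm holds its last target.

## Working session

There is one attempt and no reset: what is moved stays moved. The work goes in short steps, Python scripts to look and compute and a tool call to move; the robot and the scene stay as the last step left them, time stands still between calls to the robot, and variables do not carry over. Pictures are saved under pics/ and viewed, and the job is handed in when it is done.

Besides the shell and the picture viewer there is one more tool, called after "Emit:" in YAML: its name, and indented under it one key for each argument. play_rows: Moves the arm, as the interface text tells. Its arguments: {"type":"object","properties":{"moves":{"type":"array"},"grip_force":{"type":"number"}},"required":["moves"]}

```bash
ls -la; mkdir -p pics; python3 - <<'E'
from cell import robot
import cv2,numpy as np
np.set_printoptions(precision=4,suppress=True)
s=robot.observe();print(s)
for c in ["scene","top"]:
    im=robot.read_camera(c);cv2.imwrite(f"pics/{c}0.png",im[:,:,::-1])
    k=robot.get_calibration(c);print(c,np.array(k['mtx']),np.array(k['view']),[x for x in k if x not in('mtx','view')])
    for l in ["pump","knob_top","knob_foot","stroke_pin","latch_grip","bottle","flask","cup"]:
        r=robot.spot_in(c,l);print(c,l,[(np.round(d['point'],1).tolist(),round(d['score'],2)) for d in r[:2]])
print(robot.observe()['time'])
E
```

```text
total 12
drwxr-xr-x  3 agent agent 4096 Dec  7 14:49 .
drwxr-xr-x 23 root  root  4096 Dec  7 14:49 ..
drwxr-xr-x  2 agent agent 4096 Dec  7 14:49 pics
{'time': 0.0, 'qpos': array([ 1.011 ,  0.3427,  1.525 , -0.    ,  1.2754, -0.146 ]), 'qvel': array([ 0.0005,  0.0014,  0.0008,  0.0009, -0.0003, -0.0002]), 'joint_efforts': array([  0.0007, -43.1242, -24.4218,   0.072 ,   0.0559,  -0.0001]), 'tool_pos': array([0.2109, 0.4803, 0.226 ]), 'tool_rot': array([-1.6909,  1.5692, -2.1047]), 'contact_force': array([-0.1158,  0.7479,  0.6776]), 'torque': array([ 0.0426, -0.0133, -0.0257]), 'opening': 0.09179687825613668}
scene [[383.9071   0.     276.905 ]
 [  0.     383.9071 210.7692]
 [  0.       0.       1.    ]] [[ 0.0739  0.9973 -0.0023 -0.0586]
 [-0.801   0.0607  0.5956  0.4348]
 [ 0.5941 -0.0422  0.8033 -1.374 ]
 [ 0.      0.      0.      1.    ]] []
scene pump [([247.6, 197.2], 0.67)]
scene knob_top [([248.5, 198.7], 0.73)]
scene knob_foot [([247.5, 195.9], 0.76)]
scene stroke_pin []
scene latch_grip [([211.0, 184.3], 0.48)]
scene bottle [([336.9, 181.3], 0.64)]
scene flask [([153.0, 220.9], 0.64)]
scene cup [([210.4, 265.5], 0.83)]
top [[465.8335   0.     278.1051]
 [  0.     465.8335 218.1434]
 [  0.       0.       1.    ]] [[ 0.0006 -1.      0.0005  0.005 ]
 [ 0.988   0.0006  0.1545 -0.657 ]
 [-0.1545  0.0004  0.988  -0.9793]
 [ 0.      0.      0.      1.    ]] []
top pump [([305.6, 277.6], 0.97)]
top knob_top []
top knob_foot [([310.1, 280.1], 0.79), ([414.9, 232.9], 0.69)]
top stroke_pin []
top latch_grip [([348.7, 281.2], 0.58)]
top bottle [([191.1, 287.2], 0.76)]
top flask [([416.0, 236.3], 0.84)]
top cup [([346.3, 182.0], 0.61)]
0.9
```

View pics/scene0.png

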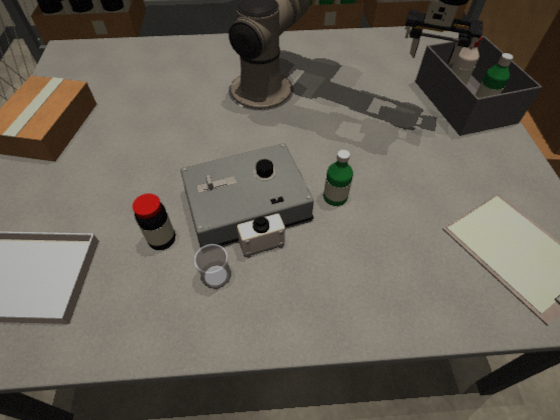

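View pics/top0.png

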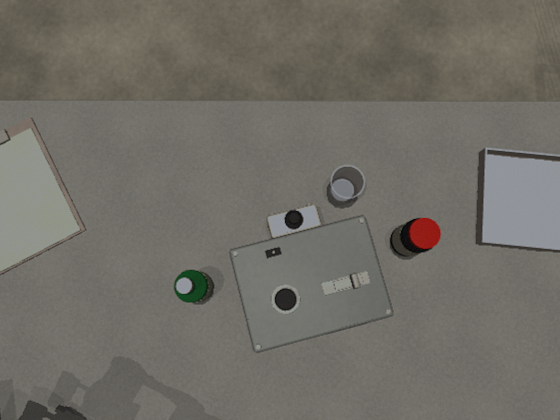

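The top view shows the pump with the knob at about (286,299), the latch grip at (353,281), and the slot with the pin at (273,253). The flask is at (424,235), the bottle at (190,287) and the cup at (347,183). Next I zoom in for the pump pose.

```bash
python3 - <<'E'
import cv2
im=cv2.imread("pics/top0.png")
cv2.imwrite("pics/topz.png",cv2.resize(im[205:360,220:400],None,fx=4,fy=3.8,interpolation=cv2.INTER_CUBIC)[:600,:800])
E
```

```text
(no output)
```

View pics/topz.png

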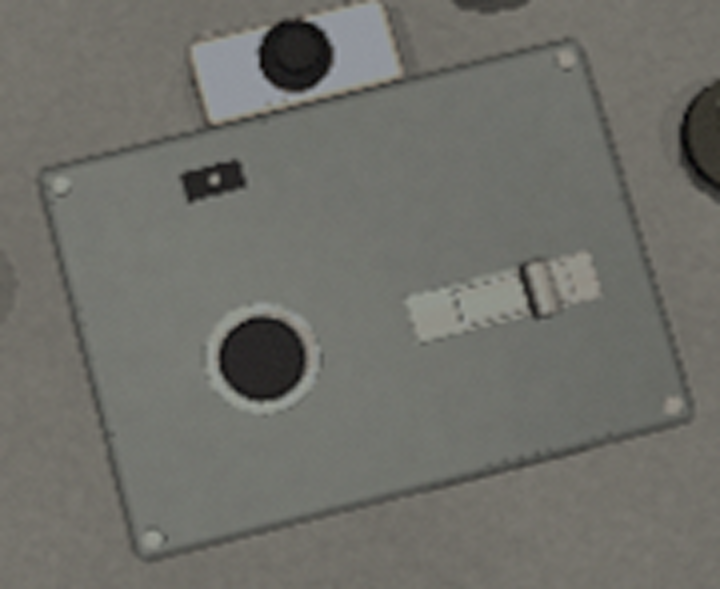

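```bash
cat > h.py <<'E'
from cell import robot
import cv2,numpy as np
from scipy.optimize import least_squares
np.set_printoptions(precision=4,suppress=True)
def proj(k,P):
    P=np.atleast_2d(P);V=np.array(k['view']);p=(V[:3,:3]@P.T).T+V[:3,3]
    q=(np.array(k['mtx'])@np.c_[p[:,0],-p[:,1],-p[:,2]].T).T
    return q[:,:2]/q[:,2:]
def ray(k,uv):
    V=np.array(k['view']);K=np.array(k['mtx']);R=V[:3,:3];o=-R.T@V[:3,3]
    d=np.linalg.inv(K)@[uv[0],uv[1],1];return o,R.T@np.array([d[0],-d[1],-d[2]])
def atz(k,uv,z):
    o,d=ray(k,uv);return o+d*(z-o[2])/d[2]
def T(p,P):
    P=np.atleast_2d(P);c,s=np.cos(p[2]),np.sin(p[2])
    return np.c_[p[0]+c*P[:,0]-s*P[:,1],p[1]+s*P[:,0]+c*P[:,1],P[:,2]]
E
cat > fit.py <<'E'
from h import *
k=robot.get_calibration("top")
M=np.array([[.11,.15,.09],[.11,-.15,.09],[-.11,-.15,.09],[-.11,.15,.09],[-.02,.06,.12]])
uv=np.array([[230,249.7],[365.5,215],[393,315.5],[255,352.4],[285.5,299.2]])
f=lambda p:(proj(k,T(p,M))-uv).ravel()
r=least_squares(f,[.5,0,0]);print(r.x,f(r.x).reshape(-1,2))
p=r.x
for n,P in dict(knob=[-.02,.06,.12],grip=[-.02,-.088,.118],pin=[.08,.058,.098]).items(): print(n,T(p,P),proj(k,T(p,P)))
c,s=np.cos(p[2]),np.sin(p[2])
for n,uv,z in [("pin",(273.5,252.6),.098),("knob",(285.5,299.2),.12),("grip",(355,280.5),.118),("flaskcap",(424,235),.15),("bottlecap",(184,286),.17),("cuprim",(347,183),.09)]:
    w=atz(k,uv,z);d=w[:2]-p[:2];print(n,w,"pump",[c*d[0]+s*d[1],-s*d[0]+c*d[1]])
k=robot.get_calibration("scene")
im=cv2.imread("pics/scene0.png")
for q in proj(k,T(p,np.r_[M,[[.08,.058,.098],[-.02,-.086,.118]]])): cv2.circle(im,tuple(int(v*16) for v in q),24,(0,0,255),1,shift=4)
cv2.imwrite("pics/sov.png",cv2.resize(im[130:260,170:320],None,fx=4.5,fy=4.5))
E
python3 fit.py
```

```text
[ 0.5161 -0.0632  0.2509] [[-1.3268 -0.8349]
 [ 0.1829 -0.9493]
 [ 2.145   0.65  ]
 [-1.2595  1.0251]
 [ 0.2453 -0.1295]]
knob [[ 0.4818 -0.01    0.12  ]] [[285.7453 299.0705]]
grip [[ 0.5186 -0.1534  0.118 ]] [[356.5222 280.6713]]
pin [[0.5792 0.0129 0.098 ]] [[274.5071 251.5264]]
pin [0.5769 0.015  0.098 ] pump [np.float64(0.07834815133392556), np.float64(0.06058768630505777)]
knob [ 0.4816 -0.0095  0.12  ] pump [np.float64(-0.02012601230295098), np.float64(0.060541156225109874)]
grip [ 0.5189 -0.1503  0.118 ] pump [np.float64(-0.018905856547204503), np.float64(-0.08510829615981395)]
flaskcap [ 0.6079 -0.2844  0.15  ] pump [np.float64(0.03399082178292577), np.float64(-0.2370210606632543)]
bottlecap [0.5071 0.1851 0.17  ] pump [np.float64(0.052974150061527246), np.float64(0.24269590498674506)]
cuprim [ 0.7276 -0.1429  0.09  ] pump [np.float64(0.18511400495544508), np.float64(-0.1297186962887346)]
```

View pics/sov.png

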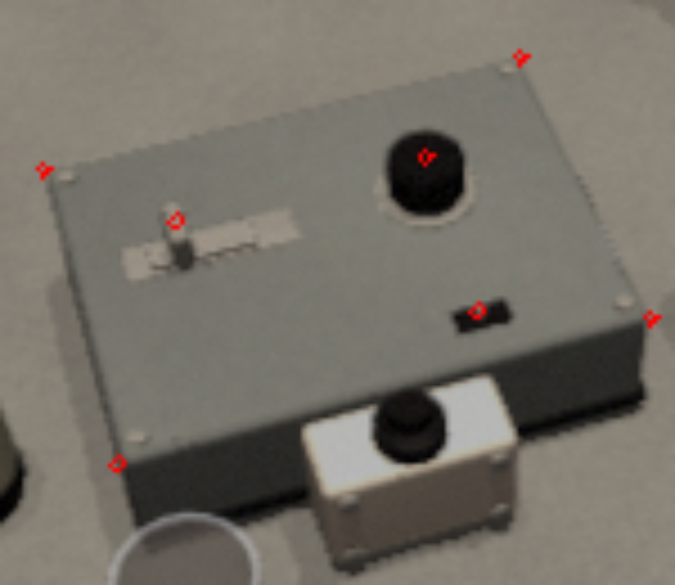

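```bash
cat >> h.py <<'E'
from scipy.spatial.transform import Rotation as Ro
def RR(s): return Ro.from_euler('xyz',s['tool_rot']).as_matrix()
def rep(target=None):
    s=robot.observe();R=RR(s);y=R[:,1]
    print("t",round(s['time'],2),"pos",s['tool_pos'],"open",round(s['opening'],4),"q",s['qpos'])
    print("F",s['contact_force'],"Tq",s['torque'],"jaw yaw deg",np.degrees(np.arctan2(y[1],y[0])).round(2))
    if target is not None: print("shift tool",R.T@(np.array(target)-s['tool_pos']))
    return s,R
E
python3 -c "
from h import *
s,R=rep([.4818,-.010,.2]);print(R)"
```

```text
t 0.9 pos [0.2111 0.4807 0.2267] open 0.0922 q [ 1.011   0.342   1.5241 -0.      1.2754 -0.146 ]
F [-0.2244  0.9088 -0.2349] Tq [-0.0407  0.0398 -0.0135] jaw yaw deg 66.29
shift tool [ 0.0267 -0.3404  0.4452]
[[ 0.      0.4021  0.9156]
 [ 0.      0.9156 -0.4021]
 [-1.      0.      0.    ]]
```

Emit:
play_rows:
  moves:
    - [[0,-0.029,0.038,0,1],[0,-0.029,0.038,0,1],[0,-0.029,0.038,0,1],[0,-0.029,0.038,0,1],[0,-0.029,0.038,0,1],[0,-0.029,0.038,0,1],[0,-0.029,0.038,0,1],[0,-0.029,0.038,0,1],[0,-0.029,0.038,0,1],[0,-0.029,0.038,0,1]]
  grip_force: 22

```text
time: 1.9
tool_pos: [0.4496, 0.053, 0.2273]
tool_rot: [0.995, 1.564, 0.593]
contact_force: [0.1, 1.2, 0.8]
opening: 0.0918
```

Emit:
play_rows:
  moves:
    - [[0,0,0,8.5,1],[0,0,0,8.5,1],[0,0,0,8.5,1],[0,0,0,8.5,1],[0,0,0,8.5,1],[0,0,0,8.5,1],[0,0,0,8.5,1],[0,0,0,8.5,1],[0,0,0,8.5,1],[0,0,0,8.5,1]]

```text
time: 2.9
tool_pos: [0.4532, 0.0449, 0.2275]
tool_rot: [2.187, 1.562, 0.281]
contact_force: [0.5, -0.8, 0.3]
opening: 0.0923
```

```bash
python3 -c "
from h import *
s,R=rep([.4818,-.010,.2])"
```

```text
t 2.9 pos [0.4532 0.0449 0.2275] open 0.0923 q [-0.072   0.2088  1.7082  0.0031  1.2166  0.2628]
F [ 0.475  -0.7781  0.2945] Tq [-0.1893  0.0961  0.0348] jaw yaw deg -19.24
shift tool [0.0276 0.0449 0.0425]
```

Emit:
play_rows:
  moves:
    - [[0,0,0,8,1],[0,0,0,8,1],[0,0,0,8,1],[0,0,0,8,1],[0,0,0,8,1],[0.007,0.015,0.001,0,1],[0.007,0.015,0.001,0,1],[0.007,0.015,0.001,0,1],[0.007,0.015,0.001,0,1],[0,0,0,0,1]]

```text
time: 3.9
tool_pos: [0.4815, -0.0153, 0.197]
tool_rot: [2.795, 1.561, 0.173]
contact_force: [-0.6, -0.4, 0.2]
opening: 0.0918
```

```bash
python3 -c "
from h import *
s,R=rep([.4818,-.010,.2])
k=robot.get_calibration('wrist');print(np.array(k['mtx']),np.array(k['view']))
im=robot.read_camera('wrist');cv2.imwrite('pics/w1.png',im[:,:,::-1])
for l in ['knob_top','stroke_pin','latch_grip']: print(l,robot.spot_in('wrist',l)[:2])
"
```

```text
t 3.9 pos [ 0.4815 -0.0153  0.197 ] open 0.0918 q [-0.1933  0.2861  1.6932  0.0037  1.1536  0.8564]
F [-0.5806 -0.4033  0.1552] Tq [-0.0337  0.1315 -0.    ] jaw yaw deg -60.23
shift tool [-0.003  -0.0045 -0.0029]
[[325.1923   0.     279.0014]
 [  0.     325.1923 209.9505]
 [  0.       0.       1.    ]] [[ 0.4966 -0.8679  0.0026 -0.2517]
 [ 0.8345  0.4767 -0.2764 -0.3685]
 [ 0.2387  0.1395  0.961  -0.4752]
 [ 0.      0.      0.      1.    ]]
knob_top [{'point': [327.6, 159.6], 'score': 0.74}]
stroke_pin []
latch_grip [{'point': [418.5, 245.7], 'score': 0.84}]
```

View pics/w1.png

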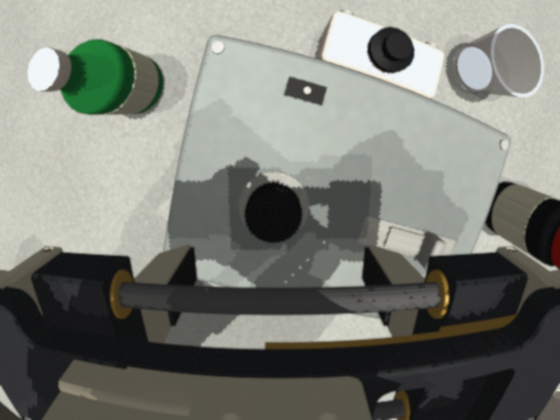

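The wrist view shows the knob top at (273,211), the pin at (307,90) near mid-slot, and the latch grip at about (430,242). I'll project these.

```bash
cat >> h.py <<'E'
def fray(k,uv):
    V=np.array(k['view']);K=np.array(k['mtx']);R=V[:3,:3];o=-R.T@V[:3,3]
    x=(uv[0]-K[0,2])/K[0,0];y=(uv[1]-K[1,2])/K[1,1];r=np.hypot(x,y);d=np.array([x/r*np.sin(r),-y/r*np.sin(r),-np.cos(r)]) if r>0 else np.array([0,0,-1.])
    return o,R.T@d
def fatz(k,uv,z):
    o,d=fray(k,uv);return o+d*(z-o[2])/d[2]
p0=np.array([0.5161,-0.0632,0.2509])
def pump(w,p=p0):
    c,s=np.cos(p[2]),np.sin(p[2]);d=w[:2]-p[:2];return np.array([c*d[0]+s*d[1],-s*d[0]+c*d[1]])
E
python3 -c "
from h import *
k=robot.get_calibration('wrist')
for n,uv,z in [('knob',(273,211),.12),('pin',(307,90),.098),('slotL',(290,84),.09),('slotR',(324,98),.09),('screwL',(218,47),.09),('screwR',(504,144),.09),('grip',(430,242),.118)]:
  w=fatz(k,uv,z);print(n,w,pump(w))
im=cv2.imread('pics/w1.png');cv2.imwrite('pics/w1z.png',cv2.resize(im[60:250,200:470],None,fx=2.9,fy=2.9,interpolation=cv2.INTER_CUBIC))
"
```

```text
knob [ 0.4838 -0.005   0.12  ] [-0.0169  0.0644]
pin [0.5771 0.0178 0.098 ] [0.0792 0.0633]
slotL [0.5754 0.0318 0.09  ] [0.0811 0.0773]
slotR [0.5796 0.0023 0.09  ] [0.0778 0.0477]
screwL [0.5748 0.0991 0.09  ] [0.0971 0.1426]
screwR [ 0.6462 -0.1703  0.09  ] [ 0.0995 -0.136 ]
grip [ 0.5256 -0.1352  0.118 ] [-0.0087 -0.0721]
```

View pics/w1z.png

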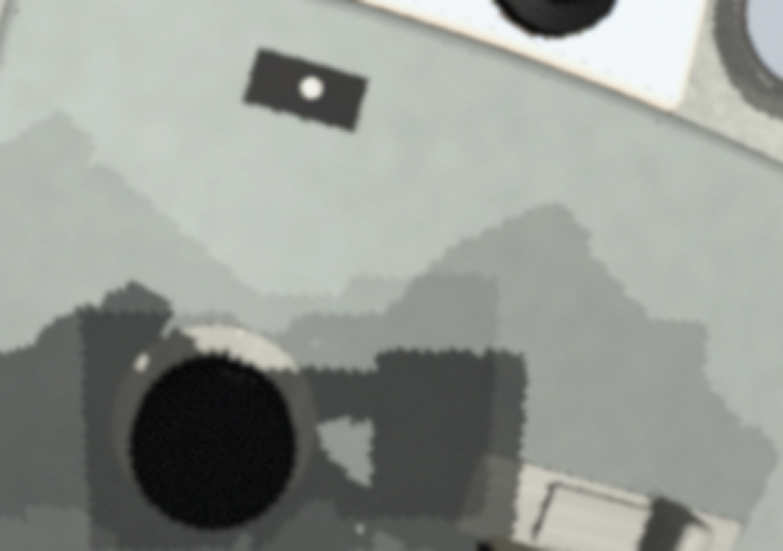

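Emit:
play_rows:
  moves:
    - [[0.014,-0.001,-0.0007,0,1],[0.014,-0.001,-0.0007,0,1],[0.014,-0.001,-0.0007,0,1],[0.014,-0.001,-0.0007,0,1],[0.014,-0.001,-0.0007,0,1],[0.005,0,0,0,1],[0.005,0,0,0,1],[0.005,0,0,0,1],[0,0,0,0,1],[0,0,0,0,1]]

```text
time: 5.1
tool_pos: [0.4845, -0.0029, 0.1156]
tool_rot: [2.662, 1.55, 0.052]
contact_force: [-0.3, 0.6, 0.5]
opening: 0.092
```

```bash
python3 -c "
from h import *
s,R=rep([.482,-.009,.095])
k=robot.get_calibration('wrist')
im=robot.read_camera('wrist');cv2.imwrite('pics/w2.png',im[:,:,::-1])
"
```

```text
t 5.1 pos [ 0.4845 -0.0029  0.1156] open 0.092 q [-0.1673  0.3843  1.8069  0.0057  0.9297  0.8686]
F [-0.2874  0.5899  0.5305] Tq [-0.0951  0.1412  0.0231] jaw yaw deg -59.55
shift tool [0.0206 0.0038 0.0056]
```

View pics/w2.png

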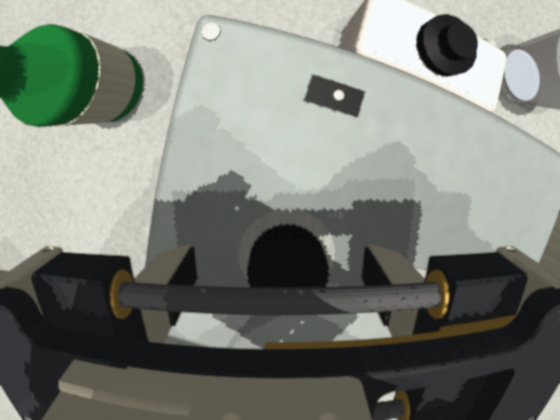

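The knob centre is at column 288 and the finger midpoint at about 280, so the knob lies about 4 mm towards tool +y. That agrees with the computed shift.

Emit:
play_rows:
  moves:
    - [[0,0.002,0.003,0,1],[0,0.002,0.003,0,1],[0.005,0,0,0,1],[0.005,0,0,0,1],[0.005,0,0,0,1],[0.005,0,0,0,1],[0,0,0,0,1],[0,0,0,0,1],[0,0,0,0,1],[0,0,0,0,1]]

```text
time: 6.15
tool_pos: [0.4818, -0.0102, 0.0942]
tool_rot: [2.653, 1.549, 0.042]
contact_force: [0.1, -0.9, -0.2]
opening: 0.0922
```

```bash
python3 -c "
from h import *
s,R=rep([.482,-.009,.095]);print(R)
"
```

```text
t 6.15 pos [ 0.4818 -0.0102  0.0942] open 0.0922 q [-0.1837  0.4117  1.8381  0.0064  0.8703  0.852 ]
F [ 0.0938 -0.882  -0.2253] Tq [-0.0458  0.1366 -0.0325] jaw yaw deg -59.58
shift tool [-0.0008 -0.001  -0.0008]
[[ 0.0219  0.5063 -0.8621]
 [ 0.0009 -0.8623 -0.5064]
 [-0.9998  0.0103 -0.0194]]
```

Emit:
play_rows:
  moves:
    - [[-0.001,0,0,0,0],[0,0,0,0,-0.2],[0,0,0,0,-1],[0,0,0,0,-1],[0,0,0,0,-1],[0,0,0,0,-1],[0,0,0,0,-1],[0,0,0,0,-1],[0,0,0,0,-1],[0,0,0,0,-1]]
  grip_force: 23

```text
time: 7.15
tool_pos: [0.482, -0.01, 0.0959]
tool_rot: [2.657, 1.548, 0.046]
contact_force: [0.2, -1.0, 0.9]
opening: 0.0432
```

```bash
python3 -c "
from h import *
s,R=rep([.482,-.009,.095]);print(R.T@s['contact_force'])
"
```

```text
t 7.15 pos [ 0.482  -0.01    0.0959] open 0.0432 q [-0.1834  0.409   1.8367  0.0068  0.8736  0.852 ]
F [ 0.248  -0.9616  0.9302] Tq [-0.0113  0.2157  0.0007] jaw yaw deg -59.58
shift tool [ 0.0009 -0.0009 -0.0005]
[-0.9253  0.9647  0.2543]
```

Emit:
play_rows:
  moves:
    - [[0,0,0,-1.5,-1],[0,0,0,-1.5,-1],[0,0,0,-1.5,-1],[0,0,0,-1.5,-1],[0,0,0,-1.5,-1],[0,0,0,-1.5,-1],[0,0,0,-1.5,-1],[0,0,0,-1.5,-1],[0,0,0,-1.5,-1],[0,0,0,-1.5,-1]]

```text
time: 8.15
tool_pos: [0.4819, -0.0099, 0.0959]
tool_rot: [2.397, 1.548, 0.07]
contact_force: [1.0, -0.6, 0.5]
opening: 0.0435
```

```bash
python3 -c "
from h import *
s,R=rep([.482,-.009,.095]);print(R.T@s['contact_force'])
"
```

```text
t 8.15 pos [ 0.4819 -0.0099  0.0959] open 0.0435 q [-0.1836  0.409   1.8367  0.0075  0.8738  0.5676]
F [ 1.0194 -0.592   0.5127] Tq [ 0.1027  0.1786 -0.062 ] jaw yaw deg -43.32
shift tool [ 0.0009 -0.0006 -0.0007]
[-0.4903  1.1556 -0.2769]
```

Emit:
play_rows:
  moves:
    - [[0,0,0,-1.5,-1],[0,0,0,-1.5,-1],[0,0,0,-1.5,-1],[0,0,0,-1.5,-1],[0,0,0,-1.5,-1],[0,0,0,-1.5,-1],[0,0,0,-1.5,-1],[0,0,0,-1.5,-1],[0,0,0,-1.5,-1],[0,0,0,-1.5,-1]]

```text
time: 9.15
tool_pos: [0.4818, -0.0098, 0.0959]
tool_rot: [2.13, 1.548, 0.088]
contact_force: [2.0, 0.2, -1.5]
opening: 0.0435
```

```bash
python3 -c "
from h import *
s,R=rep([.482,-.009,.095]);print(R.T@s['contact_force'])
im=robot.read_camera('wrist');cv2.imwrite('pics/w3.png',im[:,:,::-1])
"
```

```text
t 9.15 pos [ 0.4818 -0.0098  0.0959] open 0.0435 q [-0.1837  0.409   1.8367  0.0079  0.8742  0.2825]
F [ 2.0491  0.2276 -1.4538] Tq [ 0.252   0.2458 -0.0064] jaw yaw deg -27.0
shift tool [ 0.0009 -0.0002 -0.0008]
[ 1.4998  1.6944 -1.1153]
```

View pics/w3.png

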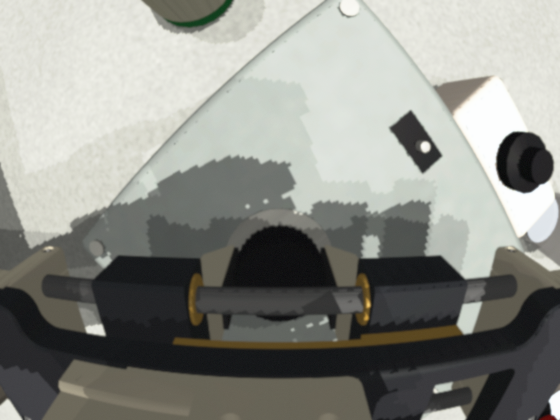

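The pin (425,147) has moved towards the −y end of the slot, so the knob is turning with the jaws. I continue slowly.

Emit:
play_rows:
  moves:
    - [[0,0,0,-1,-1],[0,0,0,-1,-1],[0,0,0,-1,-1],[0,0,0,-1,-1],[0,0,0,-1,-1],[0,0,0,-1,-1],[0,0,0,-1,-1],[0,0,0,-1,-1],[0,0,0,-1,-1],[0,0,0,-1,-1]]

```text
time: 10.2
tool_pos: [0.4818, -0.0099, 0.0958]
tool_rot: [1.923, 1.549, 0.074]
contact_force: [1.3, -0.6, -0.1]
opening: 0.0435
```

```bash
python3 -c "
from h import *
s,R=rep([.482,-.009,.095]);print(R.T@s['contact_force'],s['joint_efforts'])
"
```

```text
t 10.2 pos [ 0.4818 -0.0099  0.0958] open 0.0435 q [-0.1834  0.4092  1.8366  0.0073  0.8745  0.0904]
F [ 1.2671 -0.5598 -0.0826] Tq [0.0988 0.3274 0.0768] jaw yaw deg -15.96
shift tool [ 0.0008 -0.     -0.0009]
[0.1096 1.3702 0.1906] [ -0.0776 -41.1982 -18.8625  -0.0661  -0.2951   0.2838]
```

Emit:
play_rows:
  moves:
    - [[0,0,0,-1,-1],[0,0,0,-1,-1],[0,0,0,-1,-1],[0,0,0,-1,-1],[0,0,0,-1,-1],[0,0,0,-1,-1],[0,0,0,-1,-1],[0,0,0,-1,-1],[0,0,0,-1,-1],[0,0,0,-1,-1]]

```text
time: 11.2
tool_pos: [0.4817, -0.0098, 0.0958]
tool_rot: [1.741, 1.549, 0.082]
contact_force: [-0.3, 0.3, 0.4]
opening: 0.0436
```

```bash
python3 -c "
from h import *
s,R=rep([.482,-.009,.095]);print(R.T@s['contact_force'],s['joint_efforts'])
"
```

```text
t 11.2 pos [ 0.4817 -0.0098  0.0958] open 0.0436 q [-0.1835  0.409   1.8367  0.0075  0.8746 -0.0993]
F [-0.3199  0.2613  0.3935] Tq [0.1982 0.3483 0.0092] jaw yaw deg -5.1
shift tool [ 0.0008  0.0002 -0.0009]
[-0.4    -0.3332 -0.2333] [ -0.2323 -40.8222 -18.8162  -0.1459  -0.3803   0.2276]
```

Emit:
play_rows:
  moves:
    - [[0,0,0,-1,-1],[0,0,0,-1,-1],[0,0,0,-1,-1],[0,0,0,-1,-1],[0,0,0,-1,-1],[0,0,0,-1,-1],[0,0,0,-1,-1],[0,0,0,-1,-1],[0,0,0,-1,-1],[0,0,0,-1,-1]]

```text
time: 12.2
tool_pos: [0.4817, -0.0099, 0.0959]
tool_rot: [1.535, 1.549, 0.067]
contact_force: [0.3, 1.1, 1.8]
opening: 0.0435
```

```bash
python3 -c "
from h import *
s,R=rep([.482,-.009,.095]);print(R.T@s['contact_force'],s['joint_efforts'])
im=robot.read_camera('wrist');cv2.imwrite('pics/w4.png',im[:,:,::-1])
"
```

```text
t 12.2 pos [ 0.4817 -0.0099  0.0959] open 0.0435 q [-0.1834  0.409   1.8367  0.0071  0.8746 -0.29  ]
F [0.3236 1.1105 1.7595] Tq [ 0.1407  0.3437 -0.0893] jaw yaw deg 5.85
shift tool [ 0.0009  0.0004 -0.0008]
[-1.7503  0.4739 -1.0703] [ -0.1033 -40.6888 -18.8178  -0.1676  -0.388    0.1124]
```

View pics/w4.png

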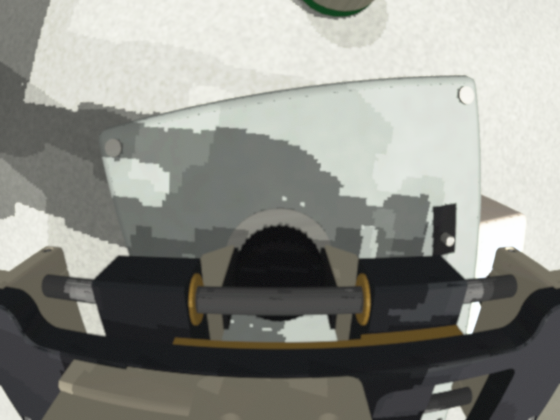

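Emit:
play_rows:
  moves:
    - [[0,0,0,-1,-1],[0,0,0,-1,-1],[0,0,0,-1,-1],[0,0,0,-1,-1],[0,0,0,-1,-1],[0,0,0,-1,-1],[0,0,0,-1,-1],[0,0,0,-1,-1],[0,0,0,-1,-1],[0,0,0,-1,-1]]

```text
time: 13.25
tool_pos: [0.4817, -0.0099, 0.0958]
tool_rot: [1.333, 1.549, 0.055]
contact_force: [-0.7, 0.5, 1.8]
opening: 0.0438
```

```bash
python3 -c "
from h import *
s,R=rep([.482,-.009,.095]);print(R.T@s['contact_force'],s['joint_efforts'])
"
```

```text
t 13.25 pos [ 0.4817 -0.0099  0.0958] open 0.0438 q [-0.1833  0.409   1.8367  0.0068  0.8745 -0.481 ]
F [-0.651   0.478   1.8425] Tq [0.1642 0.3354 0.1817] jaw yaw deg 16.81
shift tool [ 0.0008  0.0005 -0.0008]
[-1.8557 -0.4455 -0.6362] [ -0.7866 -40.4519 -18.9061  -0.0198  -0.4424   0.4793]
```

Emit:
play_rows:
  moves:
    - [[0,0,0,-0.7,-1],[0,0,0,-0.7,-1],[0,0,0,-0.7,-1],[0,0,0,-0.7,-1],[0,0,0,-0.7,-1],[0,0,0,-0.7,-1],[0,0,0,-0.7,-1],[0,0,0,-0.7,-1],[0,0,0,-0.7,-1],[0,0,0,-0.7,-1]]

```text
time: 14.25
tool_pos: [0.4817, -0.0099, 0.0958]
tool_rot: [1.197, 1.549, 0.052]
contact_force: [-0.0, 0.4, 1.3]
opening: 0.0432
```

```bash
python3 -c "
from h import *
s,R=rep([.482,-.009,.095]);print(R.T@s['contact_force'],s['joint_efforts'])
"
```

```text
t 14.25 pos [ 0.4817 -0.0099  0.0958] open 0.0432 q [-0.1833  0.409   1.8368  0.0067  0.8744 -0.6142]
F [-0.0236  0.405   1.2676] Tq [-0.0008  0.3182 -0.0918] jaw yaw deg 24.45
shift tool [ 0.0008  0.0007 -0.0007]
[-1.2673  0.1721 -0.3682] [ -0.1566 -40.5965 -18.8431  -0.0958  -0.3495   0.0593]
```

Emit:
play_rows:
  moves:
    - [[0,0,0,-0.7,-1],[0,0,0,-0.7,-1],[0,0,0,-0.7,-1],[0,0,0,-0.7,-1],[0,0,0,-0.7,-1],[0,0,0,0,-1],[0,0,0,0,-1],[0,0,0,0,-1],[0,0,0,0,-1],[0,0,0,0,-1]]

```text
time: 15.25
tool_pos: [0.4816, -0.0099, 0.0958]
tool_rot: [1.17, 1.549, 0.09]
contact_force: [0.1, 0.4, 1.7]
opening: 0.0435
```

```bash
python3 -c "
from h import *
s,R=rep([.482,-.009,.095]);print(R.T@s['contact_force'],s['joint_efforts'])
im=robot.read_camera('wrist');cv2.imwrite('pics/w5.png',im[:,:,::-1])
"
```

```text
t 15.25 pos [ 0.4816 -0.0099  0.0958] open 0.0435 q [-0.1839  0.409   1.8368  0.0078  0.8746 -0.6795]
F [0.1267 0.4236 1.6588] Tq [ 0.0441  0.401  -0.4737] jaw yaw deg 28.12
shift tool [ 0.0008  0.0007 -0.0007]
[-1.6548  0.3449 -0.2997] [  0.206  -40.6166 -18.8293  -0.2617  -0.3698  -0.4206]
```

View pics/w5.png

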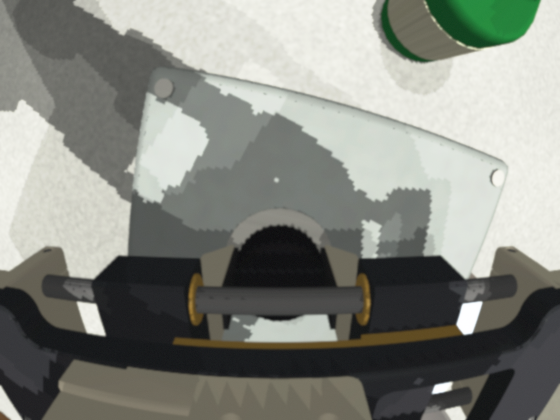

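```bash
python3 -c "
import cv2
a=cv2.imread('pics/w1.png')[70:120,270:340];b=cv2.imread('pics/w3.png')[100:185,380:450];c=cv2.imread('pics/w4.png')[195:270,420:470]
t=cv2.imread('pics/top0.png')[240:265,255:290]
f=lambda i,s:cv2.resize(i,None,fx=s,fy=s,interpolation=cv2.INTER_CUBIC)
import numpy as np
out=np.zeros((600,800,3),np.uint8)
for im,s,x,y in [(a,5,0,0),(b,5,360,0),(c,4.5,0,255),(t,9,210,260+170)]:
  g=f(im,s);h=min(g.shape[0],600-y);w=min(g.shape[1],800-x);out[y:y+h,x:x+w]=g[:h,:w]
cv2.imwrite('pics/pins.png',out)"
```

```text
(no output)
```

View pics/pins.png

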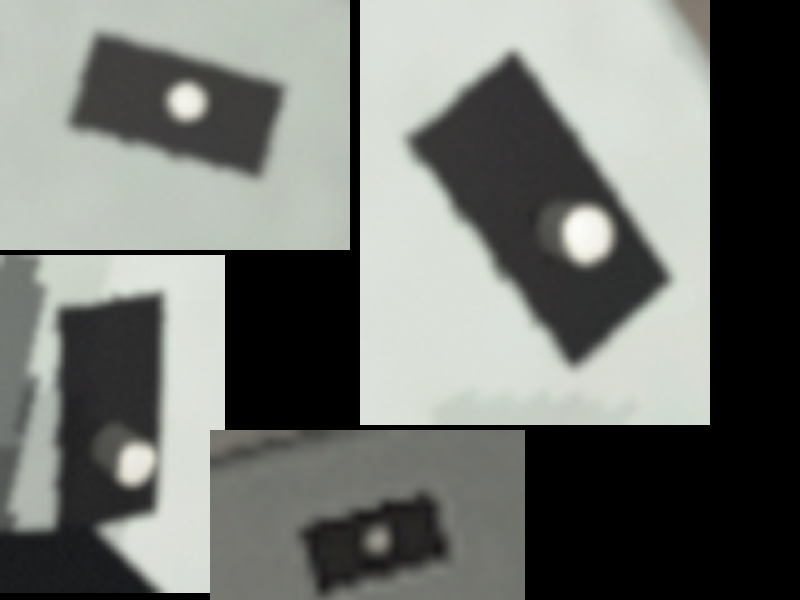

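```bash
python3 - <<'E'
from h import *
# w1 view recorded; pin rel slot centre
V1=np.array([[.4966,-.8679,.0026,-.2517],[.8345,.4767,-.2764,-.3685],[.2387,.1395,.961,-.4752],[0,0,0,1]])
kw=robot.get_calibration('wrist');V5=np.array(kw['view']);s=robot.observe();T5=np.eye(4);T5[:3,:3]=RR(s);T5[:3,3]=s['tool_pos']
E=V5@T5  # cam from tool
def kfor(pos,rot):
    t=np.eye(4);t[:3,:3]=Ro.from_euler('xyz',rot).as_matrix();t[:3,3]=pos
    return dict(mtx=kw['mtx'],view=E@np.linalg.inv(t))
k1=dict(mtx=kw['mtx'],view=V1)
k3=kfor([.4818,-.0098,.0959],[2.130,1.548,.088]);k4=kfor([.4817,-.0099,.0959],[1.535,1.549,.067])
def go(n,k,f,fs,off,org,cor,pin):
    g=lambda q:np.array([(q[0]-off[0])/fs+org[0]-.5+.5/fs,(q[1]-off[1])/fs+org[1]-.5+.5/fs])
    C=np.array([f(k,g(q),.09)[:2] for q in cor]);P=f(k,g(pin),.098)[:2]
    # corners ordered: +y far edge a,b (a=+x), then -y edge c(+x),d
    y1=(C[0]+C[1])/2;y0=(C[2]+C[3])/2;c=(y0+y1)/2;a=(y1-y0)
    L=np.linalg.norm(a);a/=L;print(n,'len',L,'wid',np.linalg.norm(C[0]-C[1]),'pin y rel',(P-c)@a,'x rel',np.cross(a,P-c)*-1,'c',c,'yaw',np.arctan2(-a[0],a[1]))
go('w1',k1,fatz,5,(0,0),(270,70),[(97,34),(70,125),(284,88),(261,178)],(187,101))
go('w3',k3,fatz,5,(360,0),(380,100),[(515,51),(406,139),(670,278),(574,366)],(587,235))
go('w4',k4,fatz,4.5,(0,255),(420,195),[(163,294),(57,309),(155,512),(58,530)],(133,462))
kt=robot.get_calibration('top')
go('top',kt,atz,9,(210,430),(255,240),[(302,531),(321,593),(432,493),(448,557)],(377,541))
E
```

```text
w1 len 0.03164544645900123 wid 0.015657297837737612 pin y rel -0.0006292535825620943 x rel 0.00021841494729838833 c [0.577  0.0161] yaw 0.25666482420059783
w3 len 0.03184924297398303 wid 0.016063579819844902 pin y rel -0.002256735819234065 x rel -0.00030936739900729217 c [0.5783 0.0169] yaw 0.2610743829768071
w4 len 0.03154637675280775 wid 0.016357874521592736 pin y rel -0.003532325010751546 x rel -0.0008054443896271012 c [0.5775 0.0167] yaw 0.26542831664017064
top len 0.031237657296261847 wid 0.015161266087944065 pin y rel -0.00032558439338046884 x rel -0.0001883981689782186 c [0.5785 0.0161] yaw 0.2813017518909701<stdin>:16: DeprecationWarning: Arrays of 2-dimensional vectors are deprecated. Use arrays of 3-dimensional vectors instead. (deprecated in NumPy 2.0)
```

The pin measurement can't tell starting position 4 from 5, so I test the stop gently by feel.

Emit:
play_rows:
  moves:
    - [[0,0,0,-0.4,-1],[0,0,0,-0.4,-1],[0,0,0,0,-1],[0,0,0,0,-1],[0,0,0,0,-1],[0,0,0,0,-1],[0,0,0,0,-1],[0,0,0,0,-1],[0,0,0,0,-1],[0,0,0,0,-1]]

```text
time: 16.3
tool_pos: [0.4817, -0.01, 0.0958]
tool_rot: [1.169, 1.549, 0.103]
contact_force: [-1.0, 0.6, 1.4]
opening: 0.0435
```

```bash
python3 -c "
from h import *
s,R=rep([.482,-.009,.095]);print(R.T@s['contact_force'],s['joint_efforts'])
im=robot.read_camera('top');cv2.imwrite('pics/t5.png',im[:,:,::-1])
im=robot.read_camera('scene');cv2.imwrite('pics/s5.png',cv2.resize(im[130:260,170:320,::-1],None,fx=4.5,fy=4.5))
s,R=rep([.482,-.009,.095]);print(R.T@s['contact_force'],s['joint_efforts'])
"
```

```text
t 16.3 pos [ 0.4817 -0.01    0.0958] open 0.0435 q [-0.1841  0.4091  1.8368  0.0081  0.8746 -0.694 ]
F [-1.036   0.6081  1.3758] Tq [ 0.0076  0.3392 -0.5946] jaw yaw deg 28.92
shift tool [ 0.0008  0.0008 -0.0007]
[-1.3968 -0.5847 -1.0213] [  0.4309 -40.6271 -18.8218  -0.3521  -0.3818  -0.5838]
t 16.4 pos [ 0.4817 -0.01    0.0958] open 0.0436 q [-0.1841  0.409   1.8368  0.0081  0.8746 -0.694 ]
F [0.3782 0.5742 1.3795] Tq [-0.0175  0.3825 -0.6109] jaw yaw deg 28.93
shift tool [ 0.0008  0.0007 -0.0007]
[-1.3696  0.6366 -0.3078] [  0.4308 -40.627  -18.8226  -0.3519  -0.3818  -0.5836]
```

View pics/t5.png

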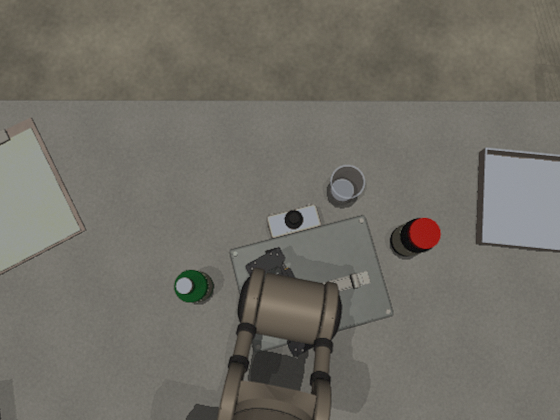

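View pics/s5.png

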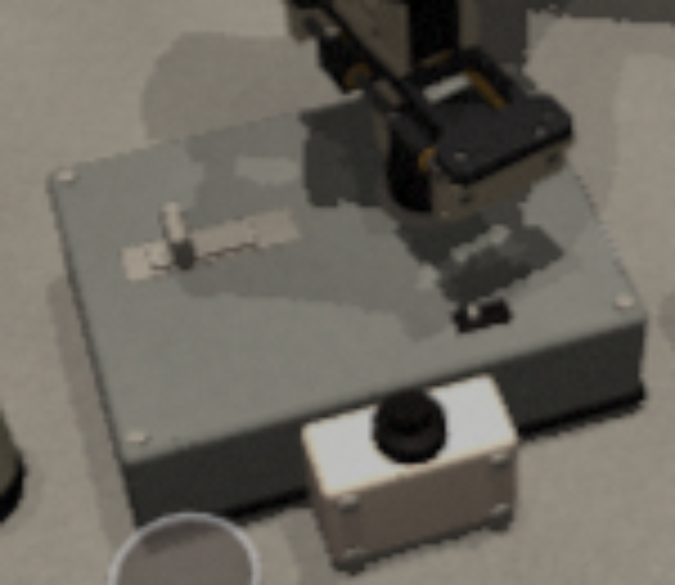

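Torque has risen to 0.6 N m with no yield. That is above any click resistance, so this is the stop, at about 20 N on the pin. I back off, release so the knob settles at 0, and regrip.

Emit:
play_rows:
  moves:
    - [[0,0,0,1,-1],[0,0,0,1,-1],[0,0,0,1,-1],[0,0,0,1,-1],[0,0,0,0,-1],[0,0,0,0,0.4],[0,0,0,0,0.4],[0,0,0,0,0.4],[0,0,0,0,0.4],[0,0,0,0,0.4]]

```text
time: 17.4
tool_pos: [0.4821, -0.0102, 0.0958]
tool_rot: [1.165, 1.548, 0.027]
contact_force: [-0.7, 0.2, -0.7]
opening: 0.0645
```

```bash
python3 -c "
from h import *
s,R=rep([.482,-.010,.095]);print(R.T@s['contact_force'],s['joint_efforts'])
"
```

```text
t 17.4 pos [ 0.4821 -0.0102  0.0958] open 0.0645 q [-0.1836  0.4092  1.8366  0.0063  0.8731 -0.6204]
F [-0.7046  0.1896 -0.72  ] Tq [-0.0562  0.0396 -0.0336] jaw yaw deg 24.8
shift tool [ 0.0008 -0.     -0.0003]
[ 0.7036 -0.5753 -0.4741] [  0.002  -40.8984 -18.754    0.0526  -0.0287   0.0011]
```

Emit:
play_rows:
  moves:
    - [[0,0,0,8,0.6],[0,0,0,8,0.6],[0,0,0,8,0.6],[0,0,0,8,0.6],[0,0,0,8,0.6],[0,0,0,8,0.6],[0,0,0,6,0.6],[0,0,0,0,0.6],[0,0,0,0,0.6],[0,0,0,0,0.6]]

```text
time: 18.4
tool_pos: [0.4822, -0.0104, 0.0957]
tool_rot: [2.131, 1.547, 0.018]
contact_force: [0.9, 0.2, 0.2]
opening: 0.0734
```

```bash
python3 -c "
from h import *
s,R=rep([.482,-.010,.095]);print(R.T@s['contact_force'],s['joint_efforts'])
im=robot.read_camera('wrist');cv2.imwrite('pics/w6.png',im[:,:,::-1])
cv2.imwrite('pics/w6z.png',cv2.resize(im[90:190,370:460,::-1],None,fx=5,fy=5,interpolation=cv2.INTER_CUBIC))
"
```

```text
t 18.4 pos [ 0.4822 -0.0104  0.0957] open 0.0734 q [-0.1838  0.4094  1.8366  0.0061  0.8726  0.3545]
F [0.8527 0.2279 0.1663] Tq [-0.1225  0.1612 -0.0082] jaw yaw deg -31.07
shift tool [ 0.0007 -0.0004 -0.0002]
[-0.1463  0.6159 -0.6371] [ -0.0006 -40.9751 -18.823    0.0872  -0.1008   0.0677]
```

View pics/w6.png

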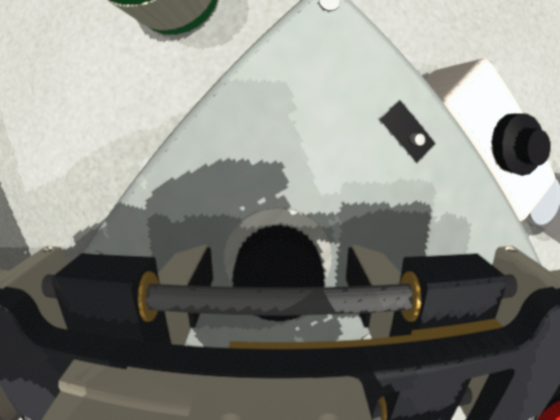

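View pics/w6z.png

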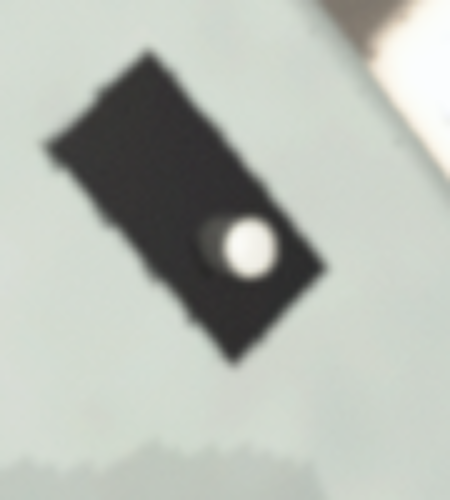

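```bash
cat >> h.py <<'E'
def slot(n,k,f,fs,off,org,cor,pin):
    g=lambda q:np.array([(q[0]-off[0])/fs+org[0]-.5+.5/fs,(q[1]-off[1])/fs+org[1]-.5+.5/fs])
    C=np.array([f(k,g(q),.09)[:2] for q in cor]);P=f(k,g(pin),.098)[:2]
    y1=(C[0]+C[1])/2;y0=(C[2]+C[3])/2;c=(y0+y1)/2;a=(y1-y0)
    L=np.linalg.norm(a);a/=L;print(n,'len',L,'pin y rel',(P-c)@a,'c',c,'yaw',np.arctan2(-a[0],a[1]))
E
python3 -c "
from h import *
k=robot.get_calibration('wrist')
slot('w6',k,fatz,5,(0,0),(370,90),[(150,47),(44,147),(328,268),(234,366)],(251,247))"
```

```text
w6 len 0.03212617569538804 pin y rel -0.00476766943601258 c [0.5771 0.0162] yaw 0.2572646040179728
```

The pin is 4.8 mm below slot centre, which fits position 0. I regrip and wind clockwise 100° from jaw yaw −31.1°, to about −131.1°.

Emit:
play_rows:
  moves:
    - [[0,0,0,0,0],[0,0,0,0,-1],[0,0,0,0,-1],[0,0,0,0,-1],[0,0,0,0,-1],[0,0,0,0,-1],[0,0,0,0,-1],[0,0,0,0,-1],[0,0,0,0,-1],[0,0,0,0,-1]]
  grip_force: 27

```text
time: 19.45
tool_pos: [0.4818, -0.0102, 0.0957]
tool_rot: [2.148, 1.548, 0.037]
contact_force: [-0.1, 0.7, 0.0]
opening: 0.0431
```

```bash
python3 -c "
from h import *
s,R=rep([.482,-.010,.095]);print(R.T@s['contact_force'],s['joint_efforts'])"
```

```text
t 19.45 pos [ 0.4818 -0.0102  0.0957] open 0.0431 q [-0.1836  0.4093  1.837   0.0064  0.8734  0.3519]
F [-0.1231  0.6623  0.0225] Tq [-0.0019  0.2742  0.0021] jaw yaw deg -30.92
shift tool [ 0.0007  0.0001 -0.0002]
[-0.0247 -0.4454 -0.5053] [ -0.1631 -40.7946 -19.0125  -0.015   -0.3198  -0.0172]
```

Emit:
play_rows:
  moves:
    - [[0,0,0,2,-1],[0,0,0,2,-1],[0,0,0,2,-1],[0,0,0,2,-1],[0,0,0,2,-1],[0,0,0,2,-1],[0,0,0,2,-1],[0,0,0,2,-1],[0,0,0,2,-1],[0,0,0,2,-1]]

```text
time: 20.45
tool_pos: [0.4818, -0.0102, 0.0957]
tool_rot: [2.463, 1.548, -0.007]
contact_force: [-0.8, -0.4, 1.7]
opening: 0.0437
```

```bash
python3 -c "
from h import *
s,R=rep([.482,-.010,.095]);print(R.T@s['contact_force'],s['joint_efforts'])"
```

```text
t 20.45 pos [ 0.4818 -0.0102  0.0957] open 0.0437 q [-0.183   0.4093  1.8369  0.0051  0.8734  0.7129]
F [-0.7888 -0.3515  1.7218] Tq [-0.0468  0.1872  0.1494] jaw yaw deg -51.53
shift tool [ 0.0007 -0.0001 -0.0003]
[-1.7389 -0.1914  0.8061] [ -0.3865 -40.8032 -19.098    0.0874  -0.3319  -0.3695]
```

Emit:
play_rows:
  moves:
    - [[0,0,0,2,-1],[0,0,0,2,-1],[0,0,0,2,-1],[0,0,0,2,-1],[0,0,0,2,-1],[0,0,0,2,-1],[0,0,0,2,-1],[0,0,0,2,-1],[0,0,0,2,-1],[0,0,0,2,-1]]

```text
time: 21.45
tool_pos: [0.4818, -0.0103, 0.0956]
tool_rot: [2.736, 1.548, -0.094]
contact_force: [-0.0, 1.0, 0.5]
opening: 0.0434
```

Emit:
play_rows:
  moves:
    - [[0,0,0,2,-1],[0,0,0,2,-1],[0,0,0,2,-1],[0,0,0,2,-1],[0,0,0,2,-1],[0,0,0,2,-1],[0,0,0,2,-1],[0,0,0,2,-1],[0,0,0,2,-1],[0,0,0,2,-1]]

```text
time: 22.45
tool_pos: [0.4817, -0.0103, 0.0958]
tool_rot: [2.987, 1.548, -0.201]
contact_force: [-0.7, 0.8, -0.1]
opening: 0.0436
```

Emit:
play_rows:
  moves:
    - [[0,0,0,2,-1],[0,0,0,2,-1],[0,0,0,2,-1],[0,0,0,2,-1],[0,0,0,2,-1],[0,0,0,2,-1],[0,0,0,2,-1],[0,0,0,2,-1],[0,0,0,2,-1],[0,0,0,2,-1]]

```text
time: 23.45
tool_pos: [0.4817, -0.0104, 0.0958]
tool_rot: [-3.056, 1.548, -0.319]
contact_force: [0.3, 0.6, 1.3]
opening: 0.0433
```

```bash
python3 -c "
from h import *
s,R=rep([.482,-.010,.095]);print(R.T@s['contact_force'],s['joint_efforts'])"
```

```text
t 23.45 pos [ 0.4817 -0.0104  0.0958] open 0.0433 q [-0.1787  0.4091  1.8366 -0.0041  0.8733  1.7989]
F [0.2879 0.6355 1.3448] Tq [-0.1611  0.4959  0.2351] jaw yaw deg -113.16
shift tool [ 0.0008 -0.0005 -0.0001]
[-1.3427 -0.7001 -0.0453] [ -0.7222 -41.1538 -19.0071   0.1356  -0.38    -0.304 ]
```

Emit:
play_rows:
  moves:
    - [[0,0,0,2,-1],[0,0,0,2,-1],[0,0,0,2,-1],[0,0,0,2,-1],[0,0,0,2,-1],[0,0,0,2,-1],[0,0,0,2,-1],[0,0,0,2,-1],[0,0,0,2,-1],[0,0,0,0,-1]]

```text
time: 24.45
tool_pos: [0.4816, -0.0104, 0.0958]
tool_rot: [-2.881, 1.548, -0.466]
contact_force: [0.8, 1.8, -0.8]
opening: 0.0436
```

```bash
python3 -c "
from h import *
s,R=rep([.482,-.010,.095]);print(R.T@s['contact_force'],s['joint_efforts'])"
```

```text
t 24.45 pos [ 0.4816 -0.0104  0.0958] open 0.0436 q [-0.1767  0.4097  1.8356 -0.0083  0.875   2.1252]
F [ 0.756   1.7559 -0.8193] Tq [-0.2961  0.6728 -0.0359] jaw yaw deg -131.58
shift tool [ 0.0008 -0.0006 -0.    ]
[ 0.8166 -1.8104  0.6177] [ -0.5865 -41.099  -18.962    0.1017  -0.5557   0.3074]
```

Emit:
play_rows:
  moves:
    - [[0,0,0,0,0.6],[0,0,0,0,0.6],[0,0,0,0,0.6],[-0.02,0,0,0,0.6],[-0.03,0,0,0,0.6],[0,0,0,-8,0.6],[0,0,0,-8,0.6],[0,0,0,-8,0.6],[0,0,0,-8,0.6],[0,0,0,-8,0.6]]

```text
time: 25.45
tool_pos: [0.481, -0.0107, 0.1481]
tool_rot: [2.691, 1.546, -0.45]
contact_force: [0.8, -0.3, 0.3]
opening: 0.0733
```

Emit:
play_rows:
  moves:
    - [[0,0,0,-7,0.6],[0,0,0,-6,0.6],[-0.02,0,0,0,0.6],[0,0,0,0,0.6],[0,0,0,0,0.6],[0,0,0,0,0.6],[0,0,0,0,0.6],[0,0,0,0,0.6],[0,0,0,0,0.6],[0,0,0,0,0.6]]

```text
time: 26.45
tool_pos: [0.4792, -0.0107, 0.1659]
tool_rot: [2.39, 1.55, -0.51]
contact_force: [-0.2, 0.5, -0.5]
opening: 0.0738
```

```bash
python3 -c "
from h import *
s,R=rep([.5186,-.1534,.101])
print(robot.get_calibration('wrist')['view'].tolist())
im=robot.read_camera('wrist');cv2.imwrite('pics/w7.png',im[:,:,::-1])
im=robot.read_camera('top');cv2.imwrite('pics/t7.png',im[:,:,::-1])
"
```

```text
t 26.45 pos [ 0.4792 -0.0107  0.1659] open 0.0738 q [-0.1779  0.3113  1.7534 -0.0078  1.0572  1.1544]
F [-0.193   0.5349 -0.5367] Tq [-0.0556  0.2434 -0.0133] jaw yaw deg -76.13
shift tool [ 0.067  0.147 -0.003]
[[0.23981537848671677, -0.9707241154310161, 0.013537945263059393, -0.12651199776070304], [0.935536904860709, 0.22735227986555295, -0.2703361619975799, -0.4290758968742525], [0.259343949003865, 0.07749601641767227, 0.9626708074697572, -0.4560843617854075], [0.0, 0.0, 0.0, 1.0]]
```

View pics/w7.png

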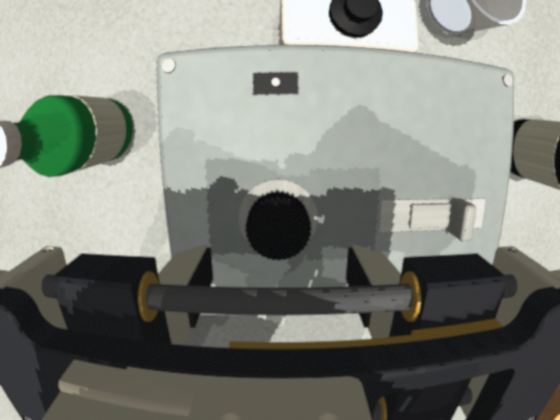

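```bash
python3 -c "
import cv2
a=cv2.imread('pics/w7.png')[60:105,240:310];cv2.imwrite('pics/w7z.png',cv2.resize(a,None,fx=8,fy=8,interpolation=cv2.INTER_CUBIC))"
```

```text
(no output)
```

View pics/w7z.png

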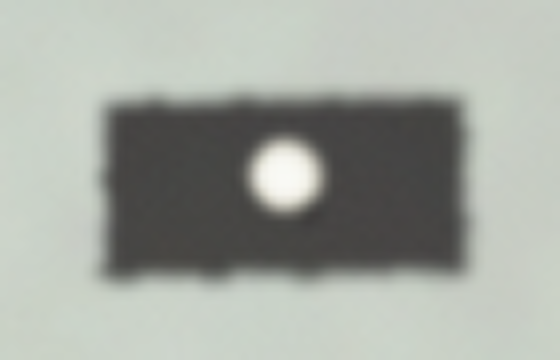

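```bash
python3 -c "
from h import *
k=robot.get_calibration('wrist')
slot('w7',k,fatz,8,(0,0),(240,60),[(105,102),(103,274),(465,98),(466,270)],(286,176))
for n,uv,z in [('griptopc',(468,217),.118),('knob',(279,224),.12),('sL',(168,65),.09),('sR',(508,80),.09)]: w=fatz(k,uv,z);print(n,w,pump(w))
"
```

```text
w7 len 0.032096429232027414 pin y rel -8.77848027796883e-05 c [0.5772 0.0163] yaw 0.25217425508315455
griptopc [ 0.5229 -0.1474  0.118 ] [-0.0144 -0.0832]
knob [ 0.4855 -0.0087  0.12  ] [-0.0161  0.0604]
sL [0.5748 0.0968 0.09  ] [0.0966 0.1404]
sR [ 0.6458 -0.1722  0.09  ] [ 0.0986 -0.1378]
```

Pin −0.1 mm from slot centre agrees with position 5. Now I move over the latch grip.

Emit:
play_rows:
  moves:
    - [[0,0.024,-0.0007,0,0.6],[0,0.024,-0.0007,0,0.6],[0,0.024,-0.0007,0,0.6],[0,0.024,-0.0007,0,0.6],[0,0.024,-0.0007,0,0.6],[0,0.024,-0.0007,0,0.6],[0,0,0,0,0.6],[0,0,0,0,0.6],[0,0,0,0,0.6],[0,0,0,0,0.6]]

```text
time: 27.55
tool_pos: [0.5188, -0.1527, 0.1677]
tool_rot: [2.425, 1.551, -0.472]
contact_force: [0.2, 0.6, 0.4]
opening: 0.0735
```

```bash
python3 -c "
from h import *
s,R=rep([.518,-.150,.13]);print(R)
im=robot.read_camera('wrist');cv2.imwrite('pics/w8.png',im[:,:,::-1])
im=robot.read_camera('top');cv2.imwrite('pics/t8.png',im[:,:,::-1])
"
```

```text
t 27.55 pos [ 0.5188 -0.1527  0.1677] open 0.0735 q [-0.4275  0.4136  1.5878 -0.001   1.1201  0.899 ]
F [0.2257 0.6074 0.4197] Tq [-0.0868  0.1856 -0.0489] jaw yaw deg -75.98
shift tool [ 0.0376 -0.0033  0.0007]
[[ 0.0179  0.2422 -0.9701]
 [-0.0091 -0.9701 -0.2424]
 [-0.9998  0.0132 -0.0151]]
```

View pics/w8.png

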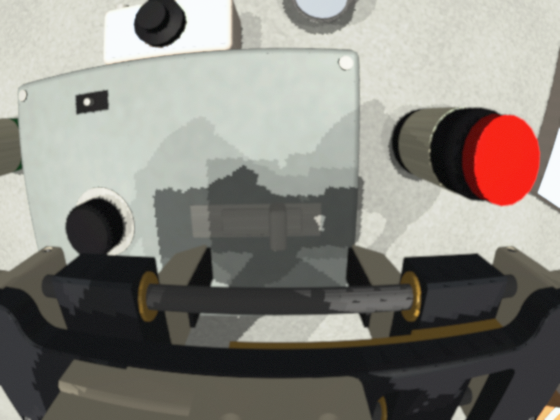

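View pics/t8.png

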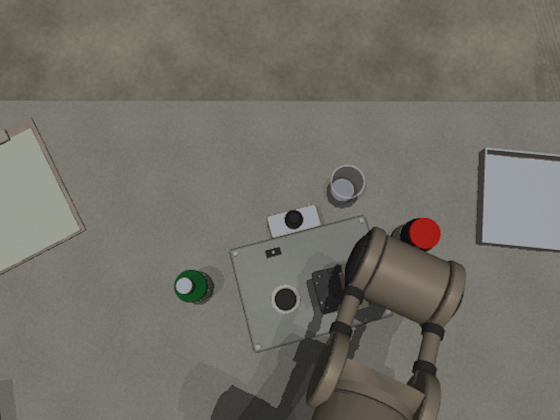

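Grip at column 279 is centred between the fingers. The top view shows the pin again, so I compare its sub-pixel place with the start and then descend.

```bash
python3 -c "
import cv2,numpy as np
for f in ['top0','t8']:
  g=cv2.imread(f'pics/{f}.png',0).astype(float)[249:257,268:280]
  w=np.clip(g-g.min()-25,0,None);w[:, :2]=0;w[:,-2:]=0
  print(g.astype(int));ys,xs=np.mgrid[249:257,268:280];print(f,(w*xs).sum()/w.sum(),(w*ys).sum()/w.sum())
"
```

```text
[[103  96  70  38  32  32  33  34  36  35  36  36]
 [ 38  33  34  36  42  66  61  34  37  38  38  31]
 [ 36  36  37  37  81 124 108  39  38  40  37  35]
 [ 36  36  36  41 102 146 118  44  35  40  36  35]
 [ 38  39  37  37  68  97  75  32  35  36  34  36]
 [ 38  37  38  33  30  33  33  32  35  38  49  72]
 [ 39  38  36  36  31  35  38  60  81  83  93 113]
 [ 33  37  36  60  78  81  82 100 120 119 119 117]]
top0 273.9688311688312 253.35714285714286
[[109 102  76  40  37  31  32  36  39  40  38  38]
 [ 41  35  34  39  60  72  49  40  37  39  39  33]
 [ 39  39  34  60 111 135  97  37  42  39  38  38]
 [ 39  40  39  68 130 157 115  37  40  40  39  40]
 [ 38  38  39  38  91 113  58  36  36  39  39  34]
 [ 41  41  41  39  35  36  36  37  36  38  54  77]
 [ 38  37  38  35  34  37  40  62  85  86  99 119]
 [ 36  37  40  62  84  83  88 106 130 127 127 124]]
t8 273.72258771929825 253.27412280701753
```

Emit:
play_rows:
  moves:
    - [[0.015,0,0,0,0.6],[0.015,0,0,0,0.6],[0.012,0,0,0,0.6],[0.01,-0.001,0,0,0.6],[0.01,-0.001,0,0,0.6],[0,0,0,0,0.6],[0,0,0,0,0.6],[0,0,0,0,0.6],[0,0,0,0,0.6],[0,0,0,0,0.6]]

```text
time: 28.65
tool_pos: [0.5209, -0.1494, 0.1053]
tool_rot: [2.437, 1.546, -0.456]
contact_force: [0.4, -0.2, 0.5]
opening: 0.0732
```

```bash
python3 -c "
from h import *
s,R=rep([.518,-.150,.10])
im=robot.read_camera('wrist');cv2.imwrite('pics/w9.png',im[:,:,::-1])
"
```

```text
t 28.65 pos [ 0.5209 -0.1494  0.1053] open 0.0732 q [-0.4202  0.4867  1.6646 -0.0011  0.9655  0.9028]
F [ 0.4466 -0.2486  0.4701] Tq [-0.0627  0.1945 -0.0268] jaw yaw deg -75.78
shift tool [ 0.0052 -0.0002  0.0031]
```

View pics/w9.png

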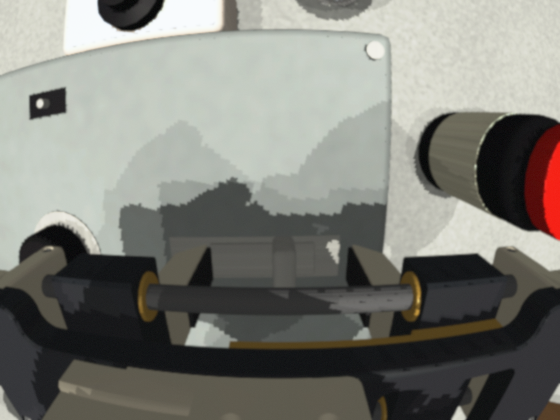

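Pin shifted about 0.3–0.5 px towards +y from the start, which fits 4→5. The latch grip is at column ~285, between the fingers. I descend and close.

Emit:
play_rows:
  moves:
    - [[0.003,0,0.0015,0,0.6],[0.003,0,0.0015,0,0.6],[0,0,0,0,0],[0,0,0,0,-1],[0,0,0,0,-1],[0,0,0,0,-1],[0,0,0,0,-1],[0,0,0,0,-1],[0,0,0,0,-1],[0,0,0,0,-1]]
  grip_force: 12

```text
time: 29.7
tool_pos: [0.5182, -0.1507, 0.0992]
tool_rot: [2.429, 1.545, -0.464]
contact_force: [-1.4, -2.7, -0.8]
opening: 0.0139
```

```bash
python3 -c "
from h import *
s,R=rep([.518,-.150,.10]);print(pump(s['tool_pos']),R.T@s['contact_force'])
"
```

```text
t 29.7 pos [ 0.5182 -0.1507  0.0992] open 0.0139 q [-0.4243  0.4906  1.6785 -0.0013  0.9463  0.8988]
F [-1.4061 -2.681  -0.7778] Tq [-0.4651  0.2342  0.0073] jaw yaw deg -75.78
shift tool [-0.0008 -0.0007  0.    ]
[-0.0197 -0.0852] [0.776  2.2398 2.0373]
```

Emit:
play_rows:
  moves:
    - [[0,-0.003,0,0,-1],[0,-0.003,0,0,-1],[0,-0.003,0,0,-1],[0,-0.003,0,0,-1],[0,-0.003,0,0,-1],[0,-0.003,0,0,-1],[0,-0.003,0,0,-1],[0,0,0,0,-1],[0,0,0,0,-1],[0,0,0,0,-1]]

```text
time: 30.7
tool_pos: [0.5126, -0.1294, 0.0992]
tool_rot: [2.371, 1.543, -0.522]
contact_force: [-0.6, -2.5, 0.3]
opening: 0.0119
```

```bash
python3 -c "
from h import *
s,R=rep([.518,-.150,.10]);print(pump(s['tool_pos']),R.T@s['contact_force'])
"
```

```text
t 30.7 pos [ 0.5126 -0.1294  0.0992] open 0.0119 q [-0.3901  0.4734  1.7099 -0.0045  0.931   0.9343]
F [-0.5804 -2.4889  0.262 ] Tq [-0.3162  0.2987  0.1035] jaw yaw deg -75.74
shift tool [-0.0004  0.0213 -0.0002]
[-0.0198 -0.0633] [-0.2416  2.2739  1.1709]
```

Emit:
play_rows:
  moves:
    - [[0,-0.0015,0,0,-1],[0,-0.0015,0,0,-1],[0,-0.0015,0,0,-1],[0,-0.0015,0,0,-1],[0,0,0,0,-1],[0,0,0,0,-1],[0,0,0,0,-1],[0,0,0,0,-1],[0,0,0,0,-1],[0,0,0,0,-1]]

```text
time: 31.7
tool_pos: [0.5118, -0.1264, 0.0992]
tool_rot: [2.26, 1.539, -0.633]
contact_force: [-0.7, -3.1, 0.0]
opening: 0.012
```

```bash
python3 -c "
from h import *
s,R=rep([.518,-.150,.10]);print(pump(s['tool_pos']),R.T@s['contact_force'])
"
```

```text
t 31.7 pos [ 0.5118 -0.1264  0.0992] open 0.012 q [-0.3826  0.4696  1.7169 -0.01    0.924   0.945 ]
F [-0.7454 -3.0971  0.043 ] Tq [-0.4331  0.2683  0.0463] jaw yaw deg -75.74
shift tool [-0.0002  0.0244 -0.0001]
[-0.0198 -0.0601] [-0.0033  2.8184  1.4855]
```

Emit:
play_rows:
  moves:
    - [[0,0,0,0,-1],[0,0,0,0,-1],[0,0,0,0,-1],[0,0,0,0,-1],[0,0,0,0,-1],[0,0,0,0,-1],[0,0,0,0,-1],[0,-0.001,0,0,-1],[0,-0.001,0,0,-1],[0,-0.001,0,0,-1]]

```text
time: 32.7
tool_pos: [0.5118, -0.1263, 0.0992]
tool_rot: [2.175, 1.534, -0.717]
contact_force: [-0.1, -8.4, -1.2]
opening: 0.0122
```

```bash
python3 -c "
from h import *
s,R=rep([.518,-.150,.10]);print(pump(s['tool_pos']),R.T@s['contact_force'])
"
```

```text
t 32.7 pos [ 0.5118 -0.1263  0.0992] open 0.0122 q [-0.38    0.4682  1.7196 -0.0153  0.9191  0.9501]
F [-0.0601 -8.396  -1.2442] Tq [-1.0329  0.2226  0.0199] jaw yaw deg -75.71
shift tool [-0.0001  0.0245 -0.0002]
[-0.0198 -0.0601] [1.4445 8.08   2.1613]
```

The latch doesn't move under about 8 N at pump y −60.1 mm, so it is fully home. I release and rise.

Emit:
play_rows:
  moves:
    - [[0,0.0005,0,0,-1],[0,0,0,0,0.2],[0,0,0,0,0.2],[0,0,0,0,0.2],[0,0,0,0,0.2],[-0.02,0,0,0,0.2],[-0.03,0,0,0,0.2],[-0.04,0,0,0,0.2],[-0.04,0,0,0,0.2],[0,0,0,0,0.2]]

```text
time: 33.7
tool_pos: [0.5072, -0.1209, 0.2319]
tool_rot: [2.208, 1.542, -0.684]
contact_force: [0.5, 0.1, 0.2]
opening: 0.0551
```

```bash
python3 -c "
from h import *
s,R=rep()
im=robot.read_camera('wrist');cv2.imwrite('pics/w10.png',im[:,:,::-1])
im=robot.read_camera('top');cv2.imwrite('pics/t10.png',im[:,:,::-1])
im=robot.read_camera('scene');cv2.imwrite('pics/s10.png',im[:,:,::-1])
g=cv2.imread('pics/t10.png',0).astype(int)[249:257,268:280];print(g)
"
```

```text
t 33.7 pos [ 0.5072 -0.1209  0.2319] open 0.0551 q [-0.3756  0.3163  1.5475 -0.0092  1.2502  0.9481]
F [0.5129 0.1432 0.2184] Tq [-0.0556  0.131   0.0139] jaw yaw deg -75.69
[[109 100  75  44  33  33  35  37  39  40  36  36]
 [ 41  34  35  39  61  71  50  37  41  41  38  35]
 [ 40  40  38  60 111 134  96  35  40  39  40  37]
 [ 41  36  38  67 130 158 114  36  41  37  41  38]
 [ 42  39  38  40  93 113  58  37  36  37  37  35]
 [ 40  41  40  38  35  34  34  35  38  38  54  78]
 [ 38  37  40  36  32  37  43  62  86  87  99 119]
 [ 33  37  38  62  84  85  85 104 129 128 127 124]]
```

View pics/w10.png

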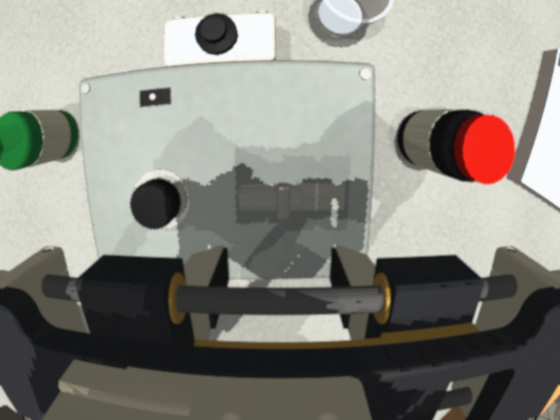

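View pics/s10.png

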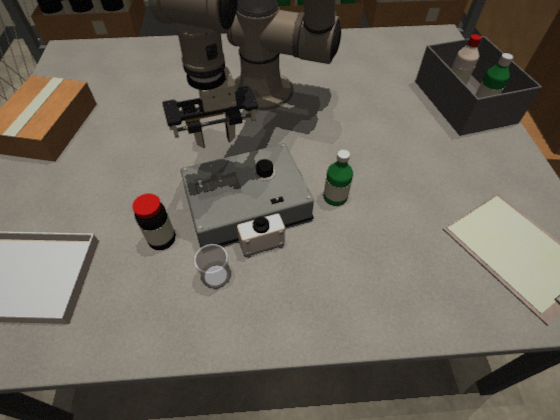

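The wrist view shows the gripper clear, the latch grip at (283,200) towards the knob end of its track, and the pin mid-slot at (153,97). The scene view shows the bottles and cup where they stood.

```bash
python3 -c "
from cell import robot
print(robot.hand_in())"
```

```text
the job is handed in; nothing more can be done
None
```

The job is done and handed in at about 34 s: the knob was wound to its zero stop and set five clicks up, and the latch was pushed home. No verdict was reported.

- **Zero stop:** I wound the knob anticlockwise in slow steps until the torque rose to about 0.6 N m without yielding. That is about 20 N on the stop pin, under the 25 N limit. It was firmer than the 0.45 N m given as the feel of the stop, because I pressed a little further to tell it from a click. I then backed off and released, and the stroke pin read 4.8 mm below slot centre, where position 0 should read 5.
- **Five clicks:** I regripped and turned clockwise 100.7°, ending with almost no torque on the knob. After release the pin was within 0.1 mm of slot centre. The slot's centre at pump y = 60 mm is my assumption; the task does not give it.
- **Latch:** I gripped it and slid it until it would not move under about 8 N, at pump y = −60.1 mm, which is fully home. I then released it and raised the arm clear.
- **Bystanders:** In the last scene view the bottle, jar and cup stand where they were.

**Disagreements:**
- **Pin images:** before winding, the images could not tell starting position 4 from 5. The pin also moved 4.7 mm over the five clicks instead of 5.0, and about 0.5 mm from its starting place where one click should be 1.0. The count therefore rests on the stop torque and the turned angle, with the pin images only roughly agreeing.
- **Wrist camera:** its positions were up to about 5 mm off the top camera's; I corrected for this.

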